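# Clamp a stop block on the cross-cut board's fence

### The arm

A 6-joint arm with a two-finger parallel gripper is mounted at the origin on the work surface; the furniture and walls round the work are solid. World frame = base frame: x ahead of the robot, y to its left, z up, the work surface at z = 0. Lengths are in m, angles in rad, forces in N, time in s.
With the tool pointing down it reaches from about 0.3 to 0.875 m from the base axis. Payload 6.4 kg.
Tool frame: the origin (TCP) lies at the very end of the fingers, on their centre line; the grasp point (between the pads) lies 19 mm behind it; z points along the fingers, y is the line along which they close (so a half turn about z gives the same grasp; the last joint's range is limited). The gripper opens to 88 mm and grips with 3 to 60 N. Pads are 18 mm wide; open, the fingers measure 123 mm over their backs; the gripper's body (75 mm by 187 mm) begins 45 mm behind the grasp point.
Start: joints at [0.901, 0.181, 1.607, -0, 1.354, -0.206], TCP at [0.257, 0.514, 0.239] pointing down, gripper open.
Joint ranges: [-2.99, 2.99], [-0.89, 2.07], [0.3, 2.58], [-1.14, 4.28], [0, 2.63], [-3.12, 3.12]. Speed limits (rad/s): [2.57, 2.57, 3.01, 3.14, 3.14, 3.14].

### API

Orientations are given as a unit quaternion [x, y, z, w].
In Python, from workcell import env gives the robot as it stands. The module is installed in compiled form; this text tells all that it offers.
- The arm moves only by the shell command python3 -m inch 'ROWS' [OPENING] [FORCE]. ROWS is JSON, one flat list of numbers, 4 for each row, row after row: the shift along the world's x, y, z in units of 500 mm (1.0 is 500 mm), then the turn about the world's z in units of 90 degrees (1.0 is 90 degrees). In form: [tx, ty, tz, turn, tx, ty, tz, turn, ...]. A call has 1 to 20 rows; each row is the pose to reach, as a shift and turn from the pose commanded when the call began; what a row does not reach only later rows make up. A row lasts 1/10 s, in which the tool goes at most 50 mm and 8.59 degrees, less where a joint would pass 70% of its speed; a pose out of reach is approached as far as the arm can. A call with a number of a shift or a turn outside -1 to 1 is refused whole. A call with a gripper value outside its range is refused whole. OPENING is the opening, from 0 (shut) to 1 (fully open), set as the call begins (- or left out, the last holds). The fingers move at their own pace and stop on an object; FORCE is the grip in N (left out, the last holds). Time passes only in rows, so rows that repeat a pose let the fingers close. It gives the time, the measured TCP pose, the force, the opening and the grip force at its end, in the units of the state.
- env.sense(): the state, without advancing time (a new reading comes with each control period).
- env.snapshot(name): name is "scene" or "top" or "wrist"; returns the picture (400x640x3 uint8, red, green, blue); there is no depth.
- env.camera_model(name): a dict with "fx", "fy", "cx", "cy" (pixels), "position" and "orientation" of the camera in the world. Camera axes: x right, y up, looking along -z (the intrinsics and any distortion apply to the point x, -y, -z); pixel columns grow to the right and rows downward; lengths in m; the calibration is good to about 2 mm. A picture is of the moment at which its call begins: read the wrist's pose just before it. camera_model takes no time and is no camera call; for the wrist camera it gives the pose at the moment of the call.
- env.finish_job(): hands the job in; it is judged then, once.
The state is a dict: "time_s": time; "q": joint angles; "dq": joint speeds; "joint_torque": joint torques, N m; "eef_pos": TCP position; "eef_rot": TCP orientation; "ft_force": force on the tool from outside, world axes, zero at the start; "ft_torque": the same for the moment, N m; "grip_width": opening from 0.0 (shut) to 1.0 (fully open); "gripper_force": force on a finger pad.
Only numpy, scipy, OpenCV 4.12 (cv2) and the standard library are available. Lean on these libraries where they do the work, as an engineer would, in place of code of your own. Each camera call takes 0.05 s, during which the arm holds its last target. There are 200 camera calls.

### The job

Set up the cross-cut board for repeat cuts: stand the hardwood stop block on the board with a broad side flat against the fence and one end butted against the inner end of the sample batten, without shifting the batten. Then take the larger of the two spring clamps off the clamp rail and clip it down over fence and stop block, near the block's middle, so that it grips both by itself; leave the smaller clamp on the rail.

Things in the scene. Friction and masses are not known exactly. Their poses are not given: they have to be found in the camera images.
- cutting_board: Cross-cut board, fixed: plywood base 110 (x) x 230 (y) x 12 mm, origin under its centre, z up. Along its far side stands a fence 12 mm thick, from x = +18 mm (working face, looking to -x) to +30 mm, y = -105 to +115 mm, its top 60 mm above the origin (48 above the base's top). Behind it the bare base goes on to x = +55 mm.
- sample_batten: Loose pine batten 32 (x) x 150 (y) x 20 mm, 0.1 kg, origin under its centre; lies on the base with one long side on the fence, its axes parallel to the board's. Its -y end sticks out past the fence's -y end, where the saw goes. Its +y end, 75 mm from the origin, is the inner end that the stop block must butt against.
- stop_block: Loose dark hardwood block 26 (x) x 50 (y) x 55 mm, 0.09 kg, origin under its centre; starts upright on the worktop. Broad sides: 50 x 55. In place: on the base, a broad side on the fence, one 26 mm wide end on the batten's inner end. Gripped across the 50 mm by its upper part (tips over 25 mm above its foot), the fingers pass over the batten.
- large_clamp: Larger spring clamp, steel, dark rubber grips and pads, 118 mm long, 29 wide, 0.16 kg; starts clipped on the rail, jaws down. Origin on the hinge pin; z up to the handles, y along the pin and along the edge it sits on; jaws and handles move along x. Symmetric. A handle and the jaw under it are one arm: squeezing the handles together opens the jaws, letting go closes them.
- large_clamp_grip (a point): Middle between the large clamp's two handles, 38 mm above the pin: where to squeeze. The grips reach 16 to 60 mm above the pin, 21 mm wide along y. Their tops are 51 mm apart (outside) on the rail, 42 mm on the 38 mm stack. Fully open at the stop, their outer faces are upright and parallel, 26 mm apart; this takes 18 N on each handle here.
- large_clamp_mouth (a point): Middle between the large clamp's pads, 50 mm below the pin. Pads 14 mm high, 23 mm wide along y; jaw ends 58 mm below the pin. Fully open they stand 52 mm apart, so they clear the 38 mm stack of fence and block (12 + 26 mm) by 7 mm a side; they close on it with 10 N. The stack can enter until its top is 20 mm below the pin.
- large_clamp_a (a joint): Angle of the large clamp's arm on its +x side: 0 pads touching, about 0.28 on the rail, 0.34 on the 38 mm stack, 0.48 fully open (stop). Sprung towards 0.
- large_clamp_b (a joint): The same for the arm on its -x side.
- small_clamp: Smaller spring clamp, the same shape at 0.7 of the size (83 mm long); opens to 36 mm only. Starts clipped on the same rail and stays there. Origin on its hinge pin.
- clamp_rail: Clamp rail, fixed: wooden board 30 mm thick (x), 170 mm long (y), on edge on two cross feet 90 mm long; top 95 mm above the origin, which lies under its centre. The clamps sit on its top edge, one towards each end, pins about 22 mm (large) and 16 mm (small) above the top.
There are look-alikes about, which are no part of the job. What is shaped like the stop_block but pink is not meant.

How it is judged:
On the way, in this order (a step that is already met when the one before it is completed fails the run):
1. the stop block stands on the board against fence and batten, let go (x of stop_block in the frame of cutting_board between -0.001 and 0.009 m and z of stop_block in the frame of cutting_board between 0.009 and 0.015 m and y of stop_block in the frame of sample_batten between 0.097 and 0.108 m and angle between the y axis of stop_block and the y axis of cutting_board, either way round below 0.15 rad and angle between stop_block's own z axis and vertical below 0.08 rad and contact force between the fingers and stop_block below 0.2 N), for 0.2 s.
2. the large clamp is off the rail and held (contact force between the fingers and large_clamp above 2 N and contact force between large_clamp and clamp_rail below 0.1 N and distance between large_clamp and clamp_rail above 0.15 m), for 0.1 s.
At the end, for the whole second after the job is handed in: Block upright on the board within 4 mm of the fence and 5 mm of the batten's end, square to 0.08 rad; batten within 8 mm of its start; large clamp astride fence and block, within 15 mm of the block's middle, upright to 0.3 rad, pads below the fence's top, over 3 N on each; all at rest (x of stop_block in the frame of cutting_board between 0.001 and 0.009 m and z of stop_block in the frame of cutting_board between 0.009 and 0.015 m and y of stop_block in the frame of sample_batten between 0.097 and 0.105 m and angle between the y axis of stop_block and the y axis of cutting_board, either way round below 0.08 rad and angle between stop_block's own z axis and vertical below 0.08 rad and distance of sample_batten from where it was at the start of the episode below 0.008 m and contact force between large_clamp and stop_block above 3 N and contact force between large_clamp and cutting_board above 3 N and value of joint large_clamp_a between 0.28 and 0.42 rad and value of joint large_clamp_b between 0.28 and 0.42 rad and z of large_clamp in the frame of cutting_board between 0.07 and 0.104 m and x of large_clamp in the frame of cutting_board between 0.003 and 0.019 m and y of large_clamp in the frame of stop_block between -0.015 and 0.015 m and angle between large_clamp's own z axis and vertical below 0.3 rad and angle between the x axis of large_clamp and the x axis of cutting_board, either way round below 0.25 rad and linear speed of each of large_clamp, stop_block below 0.02 m/s); the robot touches nothing.
It fails at once if the batten is pushed away by more than 15 mm (distance of sample_batten from where it was at the start of the episode above 0.015 m).
It fails at once if the small clamp is shifted by more than 15 mm (distance of small_clamp from where it was at the start of the episode above 0.015 m).
It also fails if it takes over 64 s, if anything falls off the work surface, if the arm or the gripper's body presses on something with over 40 N, if the wrist force passes 120 N, or if a joint passes its speed limit or range.

## Working session

There is one attempt and no reset: what is moved stays moved. The work goes in short steps, Python scripts to look and compute and a shell command to move; the robot and the scene stay as the last step left them, time stands still between calls to the robot, and variables do not carry over. Pictures are saved under pics/ and viewed, at most 10 in all, crops included, and the job is handed in when it is done.

```bash
mkdir -p pics
python3 - <<'E'
from workcell import env
import cv2
s=env.sense();print(s['time_s'],s['eef_pos'],s['eef_rot'],s['grip_width'])
for n in("scene","top"):
    im=env.snapshot(n);cv2.imwrite(f"pics/{n}0.png",im[:,:,::-1])
    m=env.camera_model(n);print(n,m)
E
```

```text
0.0 [0.25685469 0.51382494 0.23780613] [ 2.29802414e-01  9.73236907e-01 -8.03180119e-04 -3.58637890e-04] 0.998148738162107
scene {'fx': 362.56626845372364, 'fy': 362.56626845372364, 'cx': 317.835301205133, 'cy': 194.89519413535973, 'position': array([-0.05747491, -0.64296139,  0.55636688]), 'orientation': array([ 0.47372799, -0.19105692, -0.33111116,  0.79337534])}
top {'fx': 420.58254046292325, 'fy': 420.58254046292325, 'cx': 314.6254143636889, 'cy': 193.94598197731574, 'position': array([ 0.31721594, -0.08577768,  1.36394888]), 'orientation': array([ 0.05282033, -0.05559786, -0.70275174,  0.70728981])}
```

View pics/top0.png

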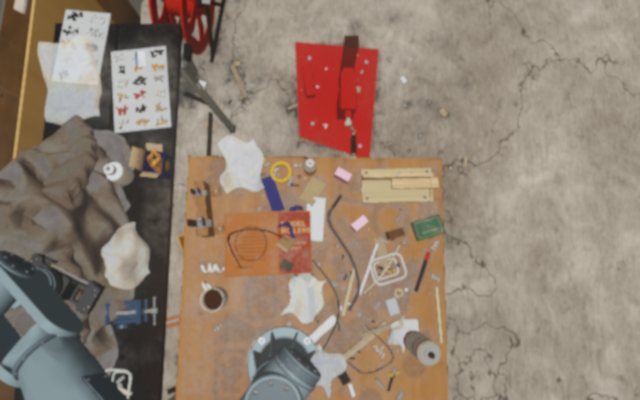

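View pics/scene0.png

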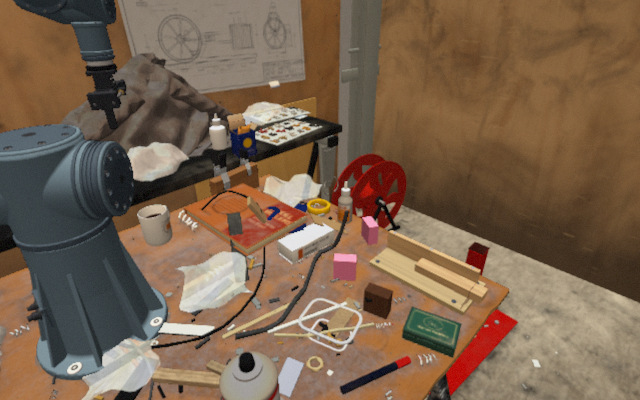

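Top view: the stop block candidates are the dark brown block (394,233) and the pink blocks (343,173) and (360,222). The dark grey thing on the book is at (286,265). The brown one fits "dark hardwood". The board is at (400,185). The rail is at (200,208) with two clamps on it, at about (197,190) and (200,222). I'll check these in one close composite.

```bash
cat > h.py <<'E'
import numpy as np, cv2
from scipy.spatial.transform import Rotation as R
from workcell import env
def ray(m,u,v):
    d=np.array([(u-m['cx'])/m['fx'],-(v-m['cy'])/m['fy'],-1.]);return m['position'],R.from_quat(m['orientation']).apply(d)
def onz(m,u,v,z):
    p,d=ray(m,u,v);return p+d*(z-p[2])/d[2]
def proj(m,P):
    c=R.from_quat(m['orientation']).inv().apply(np.atleast_2d(P)-m['position'])
    return np.c_[m['cx']+m['fx']*c[:,0]/-c[:,2],m['cy']-m['fy']*c[:,1]/-c[:,2]]
E
python3 - <<'E'
from h import *
t=cv2.imread('pics/top0.png');s=cv2.imread('pics/scene0.png')
def c(im,x,y,w,h,W,H):return cv2.resize(im[y:y+h,x:x+w],(W,H),interpolation=cv2.INTER_CUBIC)
a=c(t,350,160,100,85,400,340); b=c(t,170,170,100,85,400,340)
d=c(s,350,220,150,98,400,260); e=c(s,190,140,150,98,400,260)
cv2.imwrite('pics/c1.png',np.vstack([np.hstack([a,b]),np.hstack([d,e])]))
m=env.camera_model('top')
for n,u,v,z in(('block',394,233,.055),('board',400,185,.012),('railtop',200,208,.095)):print(n,onz(m,u,v,z).round(3))
E
```

```text
block [ 0.399 -0.338  0.055]
board [ 0.558 -0.369  0.012]
railtop [0.468 0.257 0.095]
```

View pics/c1.png

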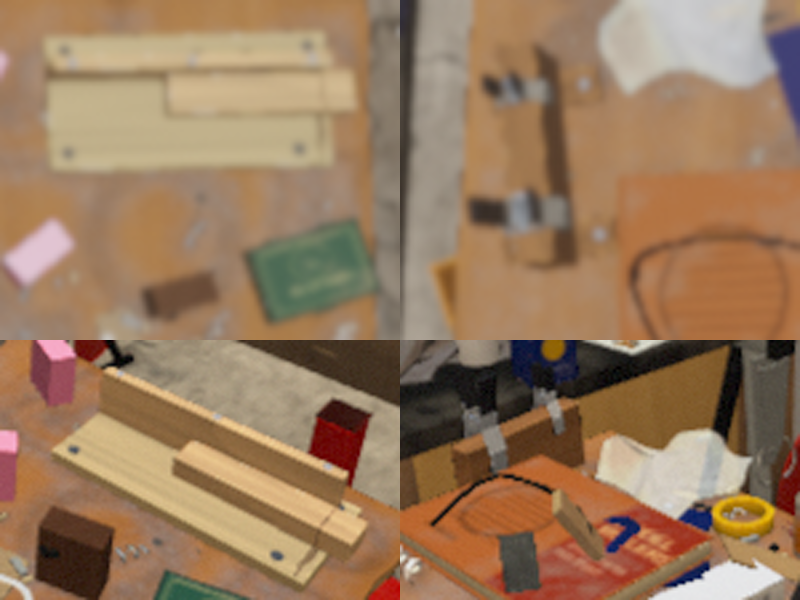

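The crop confirms it. The dark brown block stands near the board, and the batten's inner end is on the left (+y). The larger clamp is the nearer one on the rail, at top-view (200,222). I'll move to look at the rail with the wrist camera.

```bash
python3 -m inch '[0,0,0.2,0, 0.1,-0.2,0.32,0.1, 0.16,-0.3,0.32,0.2, 0.24,-0.4,0.32,0.3, 0.3,-0.5,0.32,0.3, 0.3,-0.6,0.32,0.3, 0.3,-0.63,0.32,0.3, 0.3,-0.63,0.32,0.3, 0.3,-0.63,0.32,0.3, 0.3,-0.63,0.32,0.3, 0.3,-0.63,0.32,0.3]' 1
python3 - <<'E'
from h import *
s=env.sense();print(s['time_s'],s['eef_pos'],s['eef_rot'])
m=env.camera_model('wrist');print(m)
print(proj(m,[[.468,.257,.095]]))
cv2.imwrite('pics/w1.png',env.snapshot('wrist')[:,:,::-1]);np.save('w1',m,allow_pickle=True)
E
```

```text
time_s: 1.2
eef_pos: [0.4073, 0.1989, 0.3984]
eef_rot: [-0.003, 1.0, 0.0, -0.0]
ft_force: [-0.2, 1.0, -1.2]
grip_width: 1.002
gripper_force: 0.0
1.2 [0.40727051 0.19890822 0.39844729] [-2.68261983e-03  9.99996349e-01  1.82793011e-04 -2.69556781e-04]
{'fx': 326.66433963937374, 'fy': 326.66433963937374, 'cx': 323.00360286469936, 'cy': 194.70215093472515, 'position': array([0.32386494, 0.19758223, 0.54430215]), 'orientation': array([-0.11366853, -0.11371298,  0.69906263,  0.69674979])}
[[363.9595089  190.73730885]]
```

View pics/w1.png

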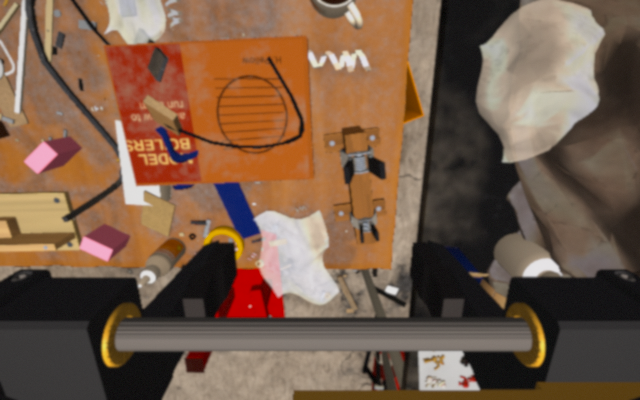

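Wrist view 1: the rail runs through about (352,130) to (365,240). The large clamp is at (360,163) and the small one at (362,228). Next I'll look at the block and board.

```bash
python3 -m inch '[0,-0.1,0,0, 0,-0.2,-0.05,0, 0,-0.3,-0.1,0, 0,-0.4,-0.15,0, 0,-0.5,-0.2,0, 0,-0.6,-0.24,0, 0,-0.7,-0.24,0, 0,-0.8,-0.24,0, 0,-0.9,-0.24,0, 0,-1,-0.24,0, 0,-1,-0.24,0, 0,-1,-0.24,0, 0,-1,-0.24,0]'
python3 - <<'E'
from h import *
s=env.sense();print(s['time_s'],s['eef_pos'])
m=env.camera_model('wrist')
im=env.snapshot('wrist')[:,:,::-1];cv2.imwrite('pics/w2.png',im);np.save('w2',m,allow_pickle=True)
cv2.imwrite('pics/w2b.png',cv2.resize(im[60:300,160:480],(800,600),interpolation=cv2.INTER_CUBIC))
E
```

```text
time_s: 2.55
eef_pos: [0.4077, -0.2994, 0.2779]
eef_rot: [-0.004, 1.0, 0.001, -0.0]
ft_force: [-0.5, 0.7, -1.1]
grip_width: 0.997
gripper_force: 0.0
2.55 [ 0.40771629 -0.29943847  0.27789929]
```

View pics/w2b.png

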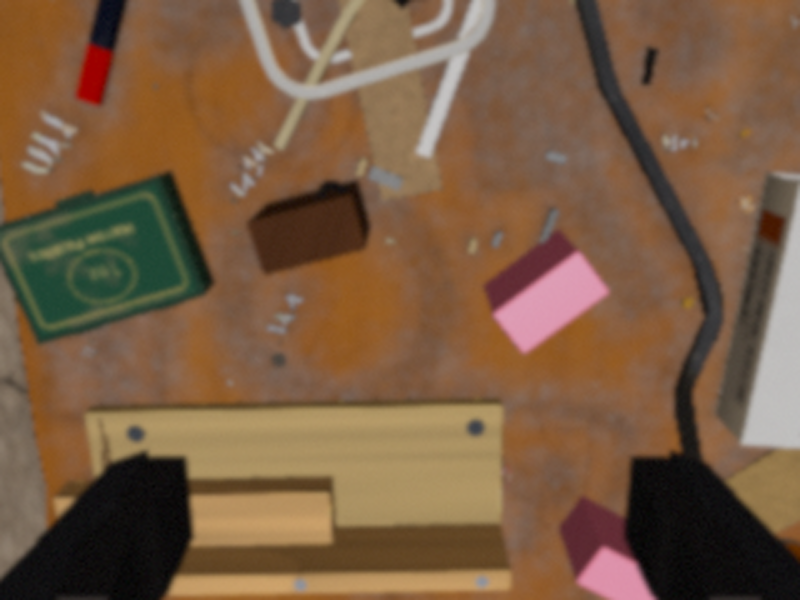

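Wrist view 2 crop: the block's top spans about (258,230)–(368,236). The board's near edge runs (88,410)–(500,403), and the fence top's right end is at (510,570)–(510,590). The batten's inner end is at (332,477)–(332,545). The next step is fitting.

```bash
cat > fit.py <<'E'
from h import *
from scipy.optimize import minimize
def boxpts(x,y,yaw,sx,sy,z0,z1):
    c,s=np.cos(yaw),np.sin(yaw);a=np.array([[i*sx/2,j*sy/2] for i,j in((1,1),(1,-1),(-1,-1),(-1,1))])@np.array([[c,s],[-s,c]])+[x,y]
    return np.vstack([np.c_[a,np.full(4,z)] for z in(z0,z1)])
def fitbox(m,mask,p0,size,z0,z1):
    def f(p):
        h=cv2.convexHull((proj(m,boxpts(p[0],p[1],p[2],*size,z0,z1))*16).astype(np.int32))
        k=np.zeros(mask.shape,np.uint8);cv2.fillConvexPoly(k,h,1,shift=4)
        k=cv2.GaussianBlur(k.astype(np.float32),(0,0),1.5);return float(((k-mb)**2).sum())
    mb=cv2.GaussianBlur(mask.astype(np.float32),(0,0),1.5)
    best=min((minimize(f,[p0[0],p0[1],p0[2]+d],method='Nelder-Mead',options=dict(initial_simplex=np.array([p0[0],p0[1],p0[2]+d])+np.array([[0,0,0],[.01,0,0],[0,.01,0],[0,0,.15]]))) for d in(-.1,.1)),key=lambda r:r.fun)
    return best.x,best.fun,mask.sum()
E
python3 - <<'E'
from fit import *
m=np.load('w2.npy',allow_pickle=True).item();im=cv2.imread('pics/w2.png')
C=lambda X,Y,z:onz(m,160+X/2.5,60+Y/2.5,z)
for n,a in dict(baseL=(88,410,.012),baseR=(500,403,.012),fenceR1=(510,570,.06),fenceR2=(511,590,.06),fenceL=(200,578,.06),batN=(332,477,.032),batF=(332,545,.032),batN2=(195,490,.032),blkFL=(268,272,.055),blkFR=(368,236,.055),blkNR=(355,188,.055),blkNL=(256,232,.055)).items():print(n,C(*a).round(4))
sub=im[120:180,245:320].astype(int);print(im[152,284],im[165,300])
hsv=cv2.cvtColor(im,cv2.COLOR_BGR2HSV)
mask=np.zeros(im.shape[:2],np.uint8);r=(slice(125,175),slice(250,315));mask[r]=(hsv[...,2]<105)[r]
n,l,st,_=cv2.connectedComponentsWithStats(mask);mask=(l==1+st[1:,4].argmax()).astype(np.uint8)
for v in range(128,172,2):print(''.join('#' if q else '.' for q in mask[v,255:312]))
print(fitbox(m,mask,(.4,-.34,.2),(.026,.05),0,.055))
E
```

```text
baseL [ 0.5054 -0.4747  0.012 ]
baseR [ 0.4999 -0.2492  0.012 ]
fenceR1 [ 0.5734 -0.2461  0.06  ]
fenceR2 [ 0.5856 -0.245   0.06  ]
fenceL [ 0.5791 -0.4074  0.06  ]
batN [ 0.5349 -0.34    0.032 ]
batF [ 0.577 -0.341  0.032]
batN2 [ 0.5432 -0.4141  0.032 ]
blkFL [ 0.4164 -0.365   0.055 ]
blkFR [ 0.3992 -0.3185  0.055 ]
blkNR [ 0.3774 -0.3241  0.055 ]
blkNL [ 0.3976 -0.3696  0.055 ]
[23 42 73] [ 34  91 148]
.........................................................
.........................................................
..................................#######..######........
................................##################.......
...........................#######################.......
....................###############################......
.............#######################################.....
..........##########################################.....
........############################################.....
......###############################################....
....#################################################....
....##################################################...
....#################################################....
.....################################################....
......##############################################.....
......#############################################......
.......#######################################...........
.......################################..................
........########################.........................
.........################................................
..........######.........................................
.........................................................
(array([ 0.39803388, -0.34709577,  0.29362092]), np.float64(6.671749591827393), np.uint64(1320))
```

```bash
python3 -m inch '[0.09,-0.03,-0.04,0, 0.18,-0.06,-0.08,0, 0.18,-0.06,-0.08,0, 0.18,-0.06,-0.08,0, 0.18,-0.06,-0.08,0, 0.18,-0.06,-0.08,0]'
python3 - <<'E'
from h import *
s=env.sense();print(s['time_s'],s['eef_pos'])
m=env.camera_model('wrist')
im=env.snapshot('wrist')[:,:,::-1];cv2.imwrite('pics/w3.png',im);np.save('w3',m,allow_pickle=True)
cv2.imwrite('pics/w3b.png',cv2.resize(im[20:260,160:480],(800,600),interpolation=cv2.INTER_CUBIC))
E
```

```text
time_s: 3.2
eef_pos: [0.4971, -0.3302, 0.2408]
eef_rot: [-0.004, 1.0, -0.001, 0.001]
ft_force: [0.1, -0.0, 0.9]
grip_width: 1.001
gripper_force: 0.0
3.2 [ 0.49710254 -0.33022322  0.24075442]
```

View pics/w3b.png

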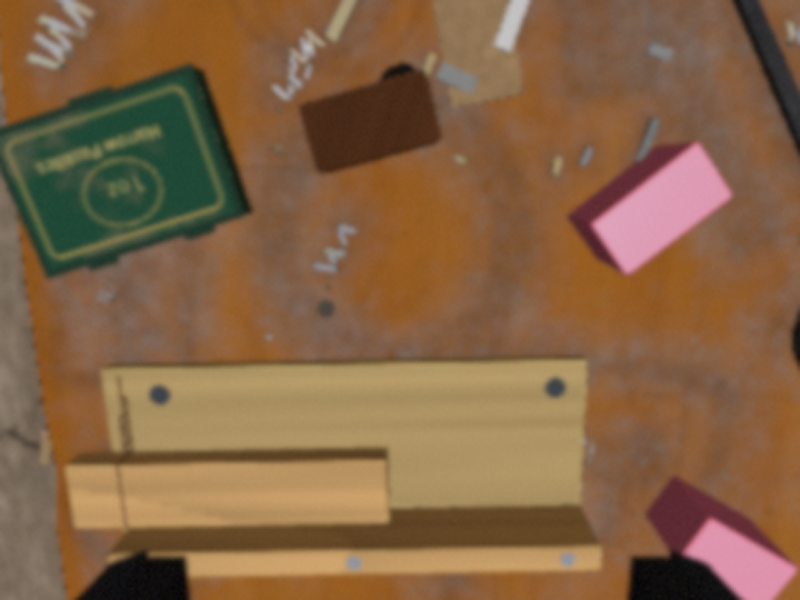

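Crop of w3. Base near corners are (102,368) and (587,359), and the fence foot's right end is (582,505). The fence top's right end is (600,545)/(601,569). The batten's top has inner corners (387,458)/(388,522) and left corners (67,464)/(74,528). The block's top is (301,106),(425,72),(440,137),(322,171).

Run:
```python
from fit import *
from scipy.optimize import least_squares
m=np.load('w3.npy',allow_pickle=True).item();im=cv2.imread('pics/w3.png')
P=lambda X,Y:(160+X/2.5,20+Y/2.5)
def pose(obj,pix):
    obj=np.array(obj,float);pix=np.array([P(*p) for p in pix])
    def f(p):
        c,s=np.cos(p[2]),np.sin(p[2]);w=obj.copy();w[:,:2]=obj[:,:2]@np.array([[c,s],[-s,c]])+p[:2];return (proj(m,w)-pix).ravel()
    r=least_squares(f,[.55,-.35,0]);print(r.x.round(4),r.fun.round(1));return r.x
b=pose([[-.055,-.115,.012],[-.055,.115,.012],[.018,.115,.012],[.018,.115,.06],[.030,.115,.06]],[(102,368),(587,359),(582,505),(600,545),(601,569)])
t=pose([[-.016,.075,.032],[.016,.075,.032],[-.016,-.075,.032],[.016,-.075,.032]],[(387,458),(388,522),(67,464),(74,528)])
k=pose([[-.013,-.025,.055],[-.013,.025,.055],[.013,.025,.055],[.013,-.025,.055]],[(301,106),(425,72),(440,137),(322,171)])
hsv=cv2.cvtColor(im,cv2.COLOR_BGR2HSV)
mask=np.zeros(im.shape[:2],np.uint8);r=(slice(40,95),slice(275,342));mask[r]=(hsv[...,2]<105)[r]
mask=cv2.morphologyEx(mask,cv2.MORPH_OPEN,np.ones((5,5),np.uint8))
print(fitbox(m,mask,(.4,-.345,.25),(.026,.05),0,.055))
c,s=np.cos(b[2]),np.sin(b[2]);Rm=np.array([[c,-s],[s,c]])
print('batten in board',(t[:2]-b[:2])@Rm,t[2]-b[2])
y=((t[:2]-b[:2])@Rm)[1]+.1
print('block goal',b[:2]+Rm@[.005,y],'batten end',b[:2]+Rm@[.0,y-.025])
```

```text
[ 0.5586 -0.3608  0.0249] [-1.1 -0.   0.6  0.1 -0.5 -0.9  1.   0.4 -0.1  0.5]
[ 0.5616 -0.4154  0.0264] [ 0.2  0.2  0.6 -0.1 -1.1  0.2  0.3 -0.3]
[ 0.3994 -0.346   0.2645] [-1.  -0.5  0.8 -1.8  1.6  1.  -1.4  1.5]
(array([ 0.39881274, -0.34696957,  0.29725245]), np.float64(27.078733444213867), np.uint64(1637))
batten in board [ 0.00162267 -0.05470306] 0.0015259090975180932
block goal [ 0.56248091 -0.31539371] batten end [ 0.55810418 -0.34051032]
```

```bash
python3 -m inch '[-0.1,-0.02,-0.1,0.09, -0.196,-0.03,-0.2,0.173, -0.196,-0.03,-0.25,0.173, -0.196,-0.03,-0.25,0.173, -0.196,-0.03,-0.25,0.173, -0.196,-0.03,-0.25,0.173]' 0.72
```

```text
time_s: 3.85
eef_pos: [0.4009, -0.3471, 0.1163]
eef_rot: [-0.139, 0.99, -0.002, 0.001]
ft_force: [-0.1, -0.9, 0.3]
grip_width: 0.719
gripper_force: 0.0
```

```bash
python3 -m inch '[-0.003,0.002,-0.05,0, -0.003,0.002,-0.1,0, -0.003,0.002,-0.15,0, -0.003,0.002,-0.17,0, -0.003,0.002,-0.17,0, -0.003,0.002,-0.17,0]' && python3 -m inch '[0,0,0,0, 0,0,0,0, 0,0,0,0, 0,0,0,0, 0,0,0,0, 0,0,0,0, 0,0,0,0]' 0.4 15
```

```text
time_s: 4.45
eef_pos: [0.3991, -0.3458, 0.0304]
eef_rot: [-0.139, 0.99, -0.001, 0.001]
ft_force: [0.6, 0.2, -0.3]
grip_width: 0.722
gripper_force: 0.0
time_s: 5.15
eef_pos: [0.3985, -0.3456, 0.0301]
eef_rot: [-0.139, 0.99, -0.001, 0.001]
ft_force: [0.3, 1.4, 8.0]
grip_width: 0.561
gripper_force: 15.0
```

```bash
python3 -m inch '[0,0,0.08,0, 0,0,0.15,0, 0.06,0.02,0.2,-0.04, 0.14,0.04,0.2,-0.1, 0.22,0.06,0.2,-0.162, 0.3,0.076,0.2,-0.162, 0.312,0.076,0.2,-0.162, 0.312,0.076,0.2,-0.162, 0.312,0.076,0.2,-0.162]'
python3 - <<'E'
from h import *
s=env.sense();m=env.camera_model('wrist');print(s['eef_pos'])
im=env.snapshot('wrist')[:,:,::-1];cv2.imwrite('pics/w4.png',im);np.save('w4',m,allow_pickle=True)
cv2.imwrite('pics/w4b.png',cv2.resize(im[60:360,160:480],(640,600),interpolation=cv2.INTER_CUBIC))
E
```

```text
time_s: 6.05
eef_pos: [0.5525, -0.3067, 0.1282]
eef_rot: [-0.012, 1.0, 0.0, -0.001]
ft_force: [0.4, -0.3, -0.4]
grip_width: 0.564
gripper_force: 15.0
[ 0.55249127 -0.30672982  0.12821024]
```

View pics/w4b.png

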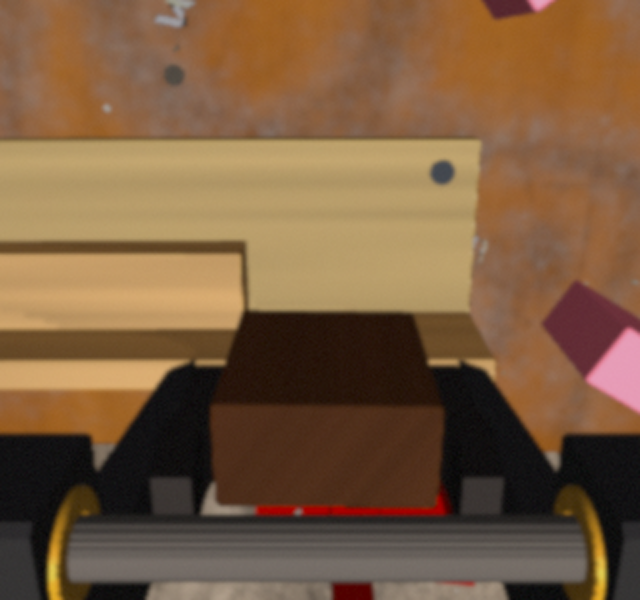

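The block is held square. Its foot edge is (243,312)–(415,314) and its top near edge is (212,404)–(443,404). The batten's inner end is at (244,252)/(241,330).

Run:
```python
from h import *
m=np.load('w4.npy',allow_pickle=True).item()
for X,Y,z in((243,312,.098),(415,314,.098),(212,404,.153),(443,404,.153),(219,502,.153),(441,506,.153),(245,252,.032),(241,330,.032),(475,139,.012)):print(X,Y,onz(m,160+X/2,60+Y/2,z).round(4))
```

```text
243 312 [ 0.5416 -0.3322  0.098 ]
415 314 [ 0.5411 -0.2822  0.098 ]
212 404 [ 0.5399 -0.332   0.153 ]
443 404 [ 0.5389 -0.2836  0.153 ]
219 502 [ 0.5645 -0.3313  0.153 ]
441 506 [ 0.5645 -0.282   0.153 ]
245 252 [ 0.5436 -0.3394  0.032 ]
241 330 [ 0.5765 -0.3416  0.032 ]
475 139 [ 0.5008 -0.2499  0.012 ]
```

```bash
python3 -m inch '[0,0,-0.06,0, 0,0,-0.12,0, 0,0,-0.15,0, 0,0,-0.166,0, 0,0,-0.166,0, 0,0,-0.166,0, 0,0,-0.166,0]'; python3 -m inch '[0.008,0,0,0, 0.014,-0.006,0,0, 0.014,-0.010,0,0, 0.014,-0.010,0,0, 0.014,-0.010,0,0]'
```

```text
time_s: 6.8
eef_pos: [0.5546, -0.3075, 0.0473]
eef_rot: [-0.012, 1.0, -0.001, 0.001]
ft_force: [0.0, 0.0, -0.5]
grip_width: 0.567
gripper_force: 15.0
time_s: 7.3
eef_pos: [0.5607, -0.3118, 0.0457]
eef_rot: [-0.012, 1.0, 0.0, -0.0]
ft_force: [0.4, 0.9, -0.7]
grip_width: 0.562
gripper_force: 15.0
```

```bash
python3 -m inch '[0,0,-0.004,0, 0,0,-0.007,0, 0,0,-0.007,0, 0,0,-0.007,0]'; python3 -m inch '[0.002,0,0,0, 0.004,-0.002,0,0, 0.004,-0.003,0,0, 0.004,-0.003,0,0]'
```

```text
time_s: 7.7
eef_pos: [0.5607, -0.3117, 0.0421]
eef_rot: [-0.012, 1.0, 0.0, -0.0]
ft_force: [-0.6, 0.5, -1.3]
grip_width: 0.571
gripper_force: 15.0
time_s: 8.1
eef_pos: [0.5618, -0.312, 0.0421]
eef_rot: [-0.013, 1.0, 0.001, -0.001]
ft_force: [-5.1, 4.4, 6.0]
grip_width: 0.568
gripper_force: 15.0
```

```bash
python3 -m inch '[0,-0.002,0,0, 0,-0.003,0,0, 0,-0.003,0,0]'; python3 -m inch '[0,-0.002,0,0, 0,-0.003,0,0, 0,-0.003,0,0]'
```

```text
time_s: 8.4
eef_pos: [0.5618, -0.3134, 0.0422]
eef_rot: [-0.013, 1.0, 0.001, -0.001]
ft_force: [-4.7, 5.0, 6.3]
grip_width: 0.567
gripper_force: 15.0
time_s: 8.7
eef_pos: [0.5619, -0.3149, 0.0421]
eef_rot: [-0.013, 1.0, 0.001, -0.001]
ft_force: [-4.7, 5.3, 5.0]
grip_width: 0.564
gripper_force: 15.0
```

```bash
python3 -m inch '[0,-0.002,0,0, 0,-0.003,0,0, 0,-0.003,0,0]'; python3 -m inch '[0,0,0,0, 0,0,0,0, 0,0,0,0, 0,0,0,0, 0,0,0,0]' 0.75; python3 -m inch '[0,0,0.06,0, 0,0,0.14,0, -0.05,0,0.22,0, -0.12,0,0.26,0, -0.16,0,0.3,0, -0.16,0,0.3,0, -0.16,0,0.3,0, -0.16,0,0.3,0]' 1
python3 - <<'E'
from h import *
s=env.sense();m=env.camera_model('wrist');print(s['eef_pos'])
im=env.snapshot('wrist')[:,:,::-1];cv2.imwrite('pics/w5.png',im);np.save('w5',m,allow_pickle=True)
cv2.imwrite('pics/w5b.png',cv2.resize(im[20:260,160:480],(800,600),interpolation=cv2.INTER_CUBIC))
E
```

```text
time_s: 9.0
eef_pos: [0.5619, -0.3163, 0.0421]
eef_rot: [-0.013, 1.0, 0.001, -0.001]
ft_force: [-4.0, 5.8, 6.0]
grip_width: 0.569
gripper_force: 15.0
time_s: 9.5
eef_pos: [0.5628, -0.3179, 0.0422]
eef_rot: [-0.012, 1.0, -0.0, 0.0]
ft_force: [0.3, 0.1, 0.0]
grip_width: 0.745
gripper_force: 0.0
time_s: 10.3
eef_pos: [0.483, -0.3174, 0.1911]
eef_rot: [-0.012, 1.0, 0.001, -0.0]
ft_force: [0.5, 0.2, 0.0]
grip_width: 1.001
gripper_force: 0.0
[ 0.48301677 -0.31740208  0.19108228]
```

View pics/w5b.png

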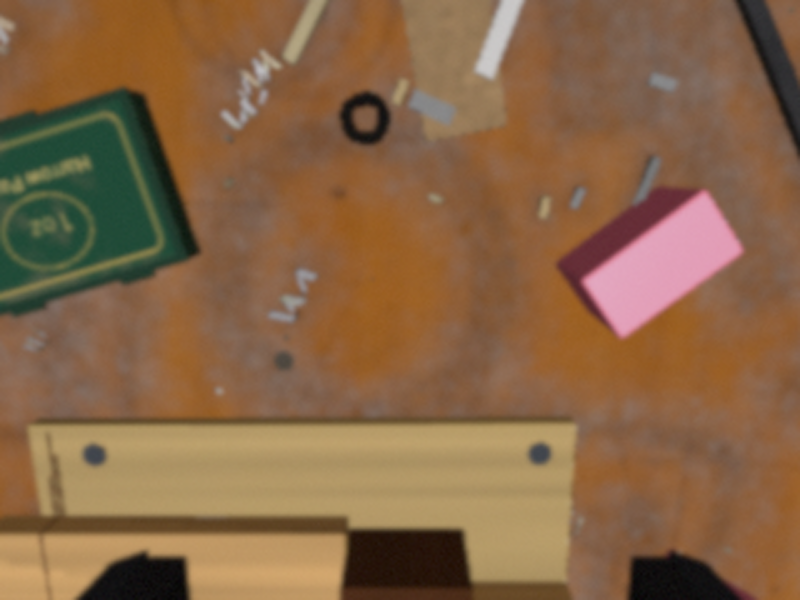

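The block's foot edge (348,530)–(462,532) sits on the base, touching the batten's end at (347,520). Now I'll compute its placement and a first clamp estimate.

Run:
```python
from h import *
m=np.load('w5.npy',allow_pickle=True).item()
for X,Y,z in((348,530,.012),(462,532,.012),(347,532,.032),(347,518,.012),(28,423,.012),(577,422,.012)):print(X,Y,onz(m,160+X/2.5,20+Y/2.5,z).round(4))
m=np.load('w1.npy',allow_pickle=True).item()
for u,v,z in((360,163,.117),(362,228,.111),(352,130,.095),(370,128,.095),(360,240,.095)):print(u,v,onz(m,u,v,z).round(4))
```

```text
348 530 [ 0.5518 -0.3428  0.012 ]
462 532 [ 0.5516 -0.2931  0.012 ]
347 532 [ 0.5433 -0.3419  0.032 ]
347 518 [ 0.5461 -0.3433  0.012 ]
28 423 [ 0.5059 -0.4763  0.012 ]
577 422 [ 0.5002 -0.2474  0.012 ]
360 163 [0.422  0.2471 0.117 ]
362 228 [0.5195 0.2545 0.111 ]
352 130 [0.3813 0.237  0.095 ]
370 128 [0.3785 0.2614 0.095 ]
360 240 [0.5467 0.2544 0.095 ]
```

```bash
python3 -m inch '[0,0.08,0.1,0, -0.02,0.18,0.2,0, -0.04,0.28,0.22,0, -0.06,0.38,0.22,0, -0.08,0.48,0.22,0, -0.1,0.58,0.22,0, -0.12,0.68,0.22,0, -0.14,0.78,0.22,0, -0.16,0.88,0.22,0, -0.166,0.98,0.22,0]'; python3 -m inch '[0,0.1,-0.02,0, 0,0.154,-0.04,0, 0,0.154,-0.04,0, 0,0.154,-0.04,0, 0,0.154,-0.04,0]'
python3 - <<'E'
from h import *
s=env.sense();m=env.camera_model('wrist');print(s['eef_pos'])
im=env.snapshot('wrist')[:,:,::-1];cv2.imwrite('pics/w6.png',im);np.save('w6',m,allow_pickle=True)
print(proj(m,[[.422,.247,.117],[.38,.25,.095],[.55,.255,.095]]))
cv2.imwrite('pics/w6b.png',cv2.resize(im[70:270,200:440],(720,600),interpolation=cv2.INTER_CUBIC))
E
```

```text
time_s: 11.35
eef_pos: [0.4033, 0.1378, 0.3016]
eef_rot: [-0.013, 1.0, 0.0, -0.0]
ft_force: [0.7, 0.0, 0.7]
grip_width: 0.997
gripper_force: 0.0
time_s: 11.85
eef_pos: [0.4044, 0.212, 0.282]
eef_rot: [-0.012, 1.0, -0.0, -0.0]
ft_force: [0.2, -0.8, 0.3]
grip_width: 1.004
gripper_force: 0.0
[0.40435503 0.21202593 0.28195538]
[[358.86457572 192.70885318]
 [361.92651296 147.12422414]
 [357.53456787 289.33885568]]
```

View pics/w6b.png

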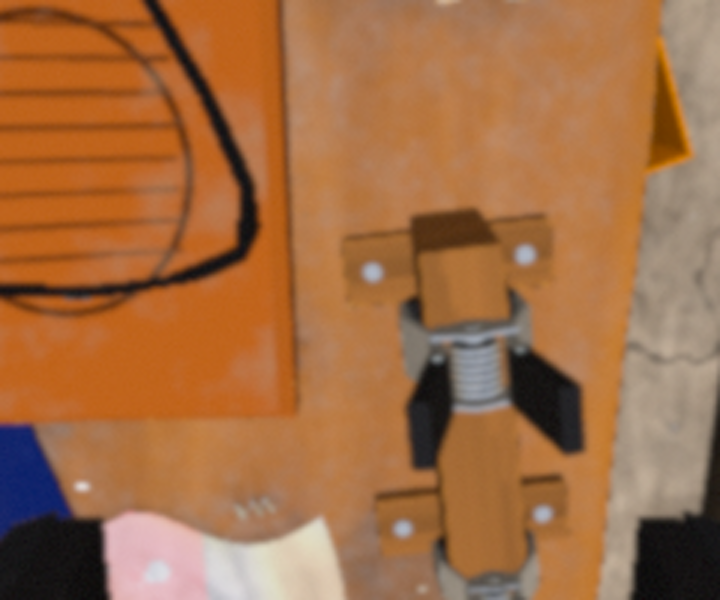

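Crop of w6: the rail's near end top corners are (420,248)/(502,242). The pin and spring are centred at about (477,372). The handle tops are at left (412,403)–(433,468) and right (558,390)–(583,450). The small clamp begins at row 570.

Run:
```python
from h import *
m=np.load('w6.npy',allow_pickle=True).item()
for X,Y,z in((420,248,.095),(502,242,.095),(440,550,.095),(524,530,.095),(412,403,.174),(412,468,.174),(582,385,.174),(583,450,.174),(424,434,.174),(571,419,.174),(475,346,.117),(480,408,.117),(476,375,.125)):
    print(X,Y,z,onz(m,200+X/3,70+Y/3,z).round(4))
```

```text
420 248 0.095 [0.3862 0.2278 0.095 ]
502 242 0.095 [0.3835 0.2558 0.095 ]
440 550 0.095 [0.5023 0.2399 0.095 ]
524 530 0.095 [0.4931 0.2713 0.095 ]
412 403 0.174 [0.414  0.2228 0.174 ]
412 468 0.174 [0.4335 0.2236 0.174 ]
582 385 0.174 [0.4077 0.2692 0.174 ]
583 450 0.174 [0.4269 0.2713 0.174 ]
424 434 0.174 [0.4231 0.2265 0.174 ]
571 419 0.174 [0.4177 0.2671 0.174 ]
475 346 0.117 [0.4143 0.246  0.117 ]
480 408 0.117 [0.4362 0.249  0.117 ]
476 375 0.125 [0.4218 0.246  0.125 ]
```

```bash
python3 -m inch '[0.02,0.04,-0.05,0.04, 0.035,0.07,-0.1,0.064, 0.035,0.07,-0.15,0.064, 0.035,0.07,-0.16,0.064, 0.035,0.07,-0.16,0.064, 0.035,0.07,-0.16,0.064]'
```

```text
time_s: 12.5
eef_pos: [0.4226, 0.2471, 0.2036]
eef_rot: [-0.062, 0.998, 0.0, 0.001]
ft_force: [1.0, 0.1, 0.1]
grip_width: 1.003
gripper_force: 0.0
```

```bash
python3 -m inch '[0,0,-0.05,0, 0,0,-0.1,0, 0,0,-0.135,0, 0,0,-0.135,0, 0,0,-0.135,0]'; python3 -m inch '[0,0,0,0, 0,0,0,0, 0,0,0,0, 0,0,0,0, 0,0,0,0, 0,0,0,0, 0,0,0,0, 0,0,0,0, 0,0,0,0, 0,0,0,0]' 0.2 35
```

```text
time_s: 13.0
eef_pos: [0.4225, 0.2476, 0.1362]
eef_rot: [-0.062, 0.998, 0.0, 0.001]
ft_force: [0.2, 0.6, 0.5]
grip_width: 1.0
gripper_force: 0.0
time_s: 14.0
eef_pos: [0.4215, 0.2475, 0.1346]
eef_rot: [-0.063, 0.998, -0.0, -0.0]
ft_force: [0.6, 0.1, -1.5]
grip_width: 0.286
gripper_force: 35.0
```

```bash
python3 -m inch '[0,0,0.02,0, 0,0,0.05,0, 0,0,0.1,0, 0,0,0.16,0, 0,0,0.24,0, 0,0,0.3,0, 0,0,0.3,0, 0,0,0.3,0]'
python3 - <<'E'
from h import *
print(env.sense()['q'].round(3))
m=env.camera_model('wrist')
im=env.snapshot('wrist')[:,:,::-1];cv2.imwrite('pics/w7.png',im)
a=im[120:400,160:480];b=env.snapshot('scene')[120:220,190:310,::-1]
cv2.imwrite('pics/w7b.png',np.hstack([cv2.resize(a,(480,420)),cv2.resize(b,(310,420))]))
E
```

```text
time_s: 14.8
eef_pos: [0.4217, 0.2476, 0.2853]
eef_rot: [-0.063, 0.998, 0.0, 0.001]
ft_force: [-0.7, -0.8, -1.6]
grip_width: 0.286
gripper_force: 35.0
[ 0.288 -0.055  1.761 -0.     1.434 -1.408]
```

View pics/w7b.png

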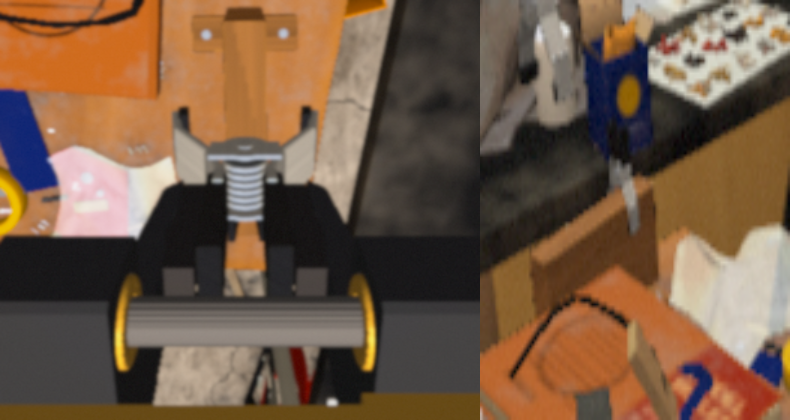

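View: the large clamp hangs centred in the fingers with its jaws open, clear of the rail, and the small one is still on the rail. Carrying it to the board next.

```bash
python3 -m inch '[0,-0.05,0.02,-0.05, 0.03,-0.13,0.02,-0.14, 0.06,-0.21,0.02,-0.23, 0.09,-0.29,0.02,-0.32, 0.12,-0.37,0.02,-0.41, 0.15,-0.45,0.02,-0.5, 0.18,-0.53,0.02,-0.59, 0.21,-0.61,0.02,-0.68, 0.24,-0.69,0.02,-0.77, 0.27,-0.77,0.02,-0.86, 0.294,-0.85,0.02,-0.95, 0.294,-0.93,0,-1, 0.294,-1,0,-1, 0.294,-1,0,-1, 0.294,-1,0,-1]'; python3 -m inch '[0,-0.06,-0.05,-0.03, 0,-0.11,-0.1,-0.064, 0,-0.129,-0.14,-0.064, 0,-0.129,-0.14,-0.064, 0,-0.129,-0.14,-0.064, 0,-0.129,-0.14,-0.064]'
python3 - <<'E'
from h import *
m=env.camera_model('wrist');s=env.sense();np.save('w8',m,allow_pickle=True)
r=R.from_quat(s['eef_rot']).as_matrix();print(s['eef_pos'].round(4),r[:,1].round(4),r[:,2].round(4))
im=env.snapshot('wrist')[:,:,::-1];cv2.imwrite('pics/w8.png',im)
E
```

```text
time_s: 16.4
eef_pos: [0.5677, -0.2526, 0.2824]
eef_rot: [0.662, 0.749, -0.0, -0.002]
ft_force: [-0.3, -0.2, -1.7]
grip_width: 0.291
gripper_force: 35.0
time_s: 17.0
eef_pos: [0.5695, -0.3159, 0.2163]
eef_rot: [0.698, 0.716, 0.0, 0.001]
ft_force: [0.3, -0.4, -1.2]
grip_width: 0.285
gripper_force: 35.0
[ 0.5695 -0.3159  0.2163] [0.9996 0.0264 0.0017] [ 1.7e-03 -9.0e-04 -1.0e+00]
```

View pics/w8.png

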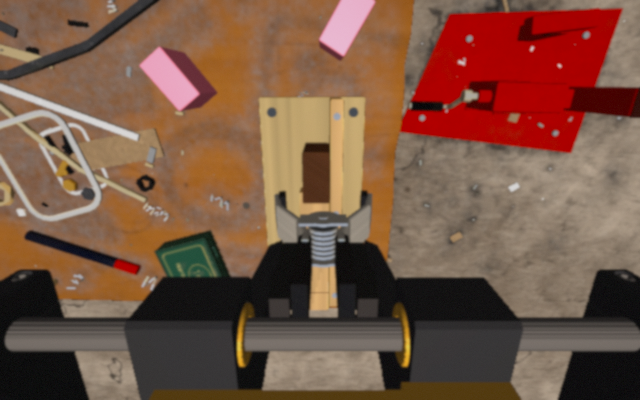

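In view: the block's top spans columns 303–329 with its far (+y) end at row 143. The fence top spans 329–343. The clamp is symmetric above the stack, at column 323.

Run:
```python
from h import *
m=np.load('w8.npy',allow_pickle=True).item()
for u,v,z in((303,160,.067),(329,160,.067),(329.5,120,.06),(343,120,.06),(343,160,.06),(316,143,.067),(316,203,.067),(275,210,.14),(372,207,.14),(323,230,.198)):print(u,v,onz(m,u,v,z).round(4))
```

```text
303 160 [ 0.5501 -0.2999  0.067 ]
329 160 [ 0.5741 -0.2993  0.067 ]
329.5 120 [ 0.5736 -0.264   0.06  ]
343 120 [ 0.5858 -0.2637  0.06  ]
343 160 [ 0.5874 -0.3006  0.06  ]
316 143 [ 0.5618 -0.284   0.067 ]
316 203 [ 0.5628 -0.3417  0.067 ]
275 210 [ 0.534  -0.3211  0.14  ]
372 207 [ 0.6045 -0.3171  0.14  ]
323 230 [ 0.5686 -0.3094  0.198 ]
```

```bash
python3 -m inch '[-0.001,0,-0.05,0, -0.001,0,-0.1,0, -0.001,0,-0.13,0, -0.001,0,-0.13,0, -0.001,0,-0.13,0]'; python3 -m inch '[0,0,-0.02,0, 0,0,-0.04,0, 0,0,-0.06,0, 0,0,-0.08,0, 0,0,-0.08,0, 0,0,-0.08,0]'
```

```text
time_s: 17.55
eef_pos: [0.5686, -0.317, 0.1507]
eef_rot: [0.698, 0.716, 0.0, 0.0]
ft_force: [-0.0, -1.4, -1.7]
grip_width: 0.29
gripper_force: 35.0
time_s: 18.15
eef_pos: [0.5679, -0.3168, 0.1091]
eef_rot: [0.698, 0.716, -0.0, -0.0]
ft_force: [0.0, 0.1, -0.2]
grip_width: 0.287
gripper_force: 35.0
```

```bash
python3 -m inch '[0,0,0,0, 0,0,0,0, 0,0,0,0, 0,0,0,0]' 0.38; python3 -m inch '[0,0,0,0, 0,0,0,0, 0,0,0,0, 0,0,0,0]' 0.5;  python3 -m inch '[0,0,0,0, 0,0,0,0, 0,0,0,0, 0,0,0,0, 0,0,0,0, 0,0,0,0]' 0.85
```

```text
time_s: 18.55
eef_pos: [0.5683, -0.3171, 0.1101]
eef_rot: [0.698, 0.716, 0.0, 0.0]
ft_force: [0.7, -0.3, -1.1]
grip_width: 0.384
gripper_force: 10.0
time_s: 18.95
eef_pos: [0.5682, -0.3171, 0.1099]
eef_rot: [0.698, 0.716, 0.0, 0.0]
ft_force: [-0.3, -0.8, -0.4]
grip_width: 0.501
gripper_force: 0.0
time_s: 19.55
eef_pos: [0.5681, -0.3169, 0.1097]
eef_rot: [0.698, 0.716, -0.0, -0.0]
ft_force: [-0.8, 0.4, -0.6]
grip_width: 0.853
gripper_force: 0.0
```

Released. I'll lift straight up and check the result numerically from the wrist camera, since all 10 picture views are used.

```bash
python3 -m inch '[0,0,0.06,0, 0,0,0.14,0, 0,0,0.22,0, 0,-0.06,0.3,0, 0,-0.1,0.36,0, 0,-0.1,0.36,0, 0,-0.1,0.36,0, 0,-0.1,0.36,0]'
python3 - <<'E'
from fit import *
m=env.camera_model('wrist');im=env.snapshot('wrist')[:,:,::-1].copy();cv2.imwrite('pics/w9.png',im)
hsv=cv2.cvtColor(im,cv2.COLOR_BGR2HSV)
c=proj(m,[[.5625,-.317,.067],[.5685,-.317,.092],[.5475,-.317,.15],[.5895,-.317,.15],[.558,-.342,.032]]);print(c.round(0))
u,v=c[1].astype(int);w=hsv[v-45:v+45:2,u-50:u+50]
# B black grip, g grey steel, w dark wood, . light wood/other
for r in w:print(''.join('B' if p[2]<45 else 'g' if p[1]<60 else 'w' if p[2]<110 else '.' for p in r))
E
```

```text
time_s: 20.35
eef_pos: [0.5675, -0.3659, 0.2877]
eef_rot: [0.698, 0.716, 0.0, -0.002]
ft_force: [0.1, 1.2, 0.1]
grip_width: 0.848
gripper_force: 0.0
[[321. 117.]
 [326. 120.]
 [302. 126.]
 [351. 127.]
 [317. 135.]]
....................................................................................................
....................................................................................................
....................................................................................................
....................................................................................................
....................................................................................................
....................................................................................................
....................................................................................................
....................................................................................................
.............................................................................
[... 2959 characters left out ...]
.....................................................ggggg....................................
...........................................................ggggg....................................
....................................................................................................
....................................................................................................
....................................................................................................
....................................................................................................
....................................................................................................
```

```bash
python3 -c "
from workcell import env
print(env.finish_job())"
```

```text
the job is handed in; nothing more can be done
None
```

The job is handed in, but it returned no verdict: the block stands against fence and batten, the large clamp sits astride fence and block near the block's middle, and the small clamp was left on the rail; the final wrist image, read as pixels since my 10 views were used up, agreed with this.

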